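# Hang the measuring scoop on the hook inside the low cabinet

## Task

Hang the steel measuring scoop by its wire loop on the red hook inside the low clear cabinet: holding it by the cup, reach in under the front band, tip the loop up over the hook's upturned end, lower it on and let go, so that it hangs freely and still. The hook may sit anywhere along the middle of its rail, so feel or look for it. Work gently, never pushing the scoop or the gripper against the cabinet or hook with more than 20 N, and leave everything else where it stands.

Things in the scene. Friction and masses are not known exactly. Their poses are not given: they have to be found in the camera images.
- scoop: Steel measuring scoop, 100 to 170 g, lying flat on the table. Origin: centre of the cup's underside; x towards the loop, z up out of the cup. Open square cup 56 (x) by 44 (y) by 30 (z) mm, flat 3 mm walls; flat handle 12 wide, 4 thick, mid-plane z = 27, from the cup to x = 129; then a wire loop. Best gripped across the cup's flat sides (44 mm).
- scoop_loop (a point): Centre of the scoop's oblong brass wire loop, at (145, 0, 27) mm in the scoop's frame, axes as the scoop. The loop lies in the plane of the handle: wire 5 mm thick, opening 24 (x) by 18 (y) mm, outside 34 by 28 mm.
- cabinet: Fixed cabinet, clear roof, back and sides in an aluminium frame, 150 deep (x) by 320 wide (y) by 302 mm high. Origin: centre of its underside; x points from the open front to the back, y to the left seen from the front, z up. Floor top z = 12, roof underside z = 296, back's inner face x = 69, sides' inner faces y = +-154, a 10 mm post at each front corner.
- rail_mid (a point): Middle of the front face of the hook rail on the cabinet's back, at (61, 0, 243) mm in its frame. One red hook of 6 mm rod is clamped on the rail (it stays put when touched), unmeasured, up to 25 mm left or right (cabinet y) of this point. Its rod's centre line runs forward through (0, 0), (-42, -6), (-50, -2) to an upturned end at (-54, +18) mm (cabinet x, z from the rail).
- band_edge (a point): Middle of the lower edge of the white band, 6 mm thick, that closes the top of the cabinet's open front: at (-72, 0, 232) mm in the cabinet's frame. Below it the front is open. It hangs 32 mm lower than the top of the hook's upturned end (z = 264), so the loop must come in below and be tipped up.
- spoon: Wooden spoon, 200 mm, lying on the table; the scoop and it swap sides. Leave alone.
- ramekin: White cup, 68 mm wide, 45 high, on the cabinet's floor to the left. Leave alone. Origin under its centre.
- tin: Blue can, 48 mm wide, 70 high, on the cabinet's floor to the right. Leave alone. Origin under its centre.
- jar: Amber jar, 70 mm wide, 110 high, right of the cabinet. Leave alone. Origin under its centre.
- bowl: Steel bowl, 150 mm wide, 70 high, left of the cabinet. Leave alone. Origin under its centre.
- cutter: Steel ring cutter, 72 mm wide, 40 high, far left. Leave alone. Origin under its centre.
- rolling_pin: Wooden rolling pin, 340 mm long, 48 thick, far right. Leave alone. Origin under its middle.
Things that resemble listed ones, but are neither listed nor needed, are in the scene too. Leave any purple look-alike of the scoop alone.

How it is judged (in metres and radians):
On the way, in this order (a step that is already met when the one before it is completed fails the run):
1. the scoop is lifted clear of the table (its origin more than 60 mm up) (height (world z) of scoop above 0.06 m), for 0.2 s.
2. the loop, with the scoop held in the fingers, is inside the cabinet at the depth and height of the hook (x of scoop_loop in the frame of cabinet between -0.005 and 0.07 m and z of scoop_loop in the frame of cabinet between 0.2 and 0.296 m and contact force between scoop and the fingers above 1 N), for 0.1 s.
At the end, for the whole second after the job is handed in: Scoop hanging by its loop on the hook: loop centre 205 to 245 mm above the cabinet underside, in its rear half (5 mm to spare), within 50 mm of its middle; handle within 0.45 rad of vertical; still; untouched by the robot; bystanders within 30 mm of their start (z of scoop_loop in the frame of cabinet between 0.205 and 0.245 m and x of scoop_loop in the frame of cabinet between -0.005 and 0.066 m and y of scoop_loop in the frame of cabinet between -0.05 and 0.05 m and angle between scoop's own x axis and vertical below 0.45 rad and linear speed of scoop below 0.03 m/s and angular speed of scoop below 0.3 rad/s and contact force between scoop and the arm below 0.05 N and contact force between scoop and the fingers below 0.05 N and distance of each of spoon, ramekin, tin, jar, bowl, cutter, rolling_pin from where it was at the start of the episode below 0.03 m).
It fails at once if the scoop, held by the robot, presses on the cabinet or its hook with more than 20 N (contact force between scoop and cabinet above 20 N and contact force between scoop and the fingers above 1 N).
It fails at once if the robot presses on the cabinet with more than 20 N (contact force between any of the arm, the fingers and cabinet above 20 N).
It fails at once if a bystander is moved by more than 30 mm (distance of any of spoon, ramekin, tin, jar, bowl, cutter, rolling_pin from where it was at the start of the episode above 0.03 m).
It also fails if it takes over 72 s, if anything falls off the work surface, if the arm or the gripper's body presses on something with over 40 N, if the wrist force passes 120 N, or if a joint passes its speed limit or range.

## Robot

A 6-joint arm with a two-finger parallel gripper is mounted at the origin on the work surface. World frame = base frame: x ahead of the robot, y to its left, z up, the work surface at z = 0. Lengths are in m, angles in degrees, forces in N, time in s.
With the tool pointing down it reaches from about 0.3 to 0.75 m from the base axis. Payload 8.5 kg.
Tool frame: the origin (TCP) lies at the very end of the fingers, on their centre line; the grasp point (between the pads) lies 19 mm behind it (env.grasp_offset is the distance from the TCP to the grasp point, in m); y points along the fingers, z is the direction in which the jaws open and shut, and the axes are right-handed (so a half turn about y gives the same grasp; the last joint's range is limited). The gripper opens to 85 mm and grips with 20 to 120 N. Pads are 22 mm wide; open, the fingers measure 114 mm over their backs; the gripper's body (76 mm by 85 mm) begins 54 mm behind the grasp point. The pads swing forward as they close: fully open they stand 13 mm farther back than shut.
Start: joints at [-86.935, 21.807, 74.336, -0, 83.858, -12.336], TCP at [0.146, -0.53, 0.231] pointing down, gripper open.
Joint ranges: [-178.18, 178.18], [-50.72, 133.34], [12.68, 142.11], [-81.47, 261.47], [9.98, 163.14], [-165.26, 165.26]. Speed limits (degrees/s): [136.94, 136.94, 180, 180, 180, 180].

## Interface

Orientations are given as a 3x3 rotation matrix whose columns are the frame's x, y, z axes.
In Python, from rig import env gives the robot as it stands. The module is installed in compiled form; this text tells all that it offers.
- The arm moves only by the shell command python3 -m pendant 'ROWS' [FORCE]. ROWS is JSON, a list of rows, each a list of 3 entries, a list of its own where there are three numbers: the shift along the world's x, y, z as a fraction of full scale, then the turn about the world's z as a fraction of full scale, then the opening, from 0 (shut) to 1 (fully open). A call has 1 to 12 rows; each row shifts and turns the commanded pose from where the row before left it; what a row does not reach is not made up. Full scale, the value 1, is 30 mm for a shift and 5 degrees for a turn. A row lasts 1/12 s, in which the tool goes at most 41.7 mm and 7.16 degrees, less where a joint would pass 70% of its speed; a pose out of reach is approached as far as the arm can. A call with a number of a shift or a turn outside -1 to 1 is refused whole. A call with a gripper value outside its range is refused whole. The fingers move at their own pace and stop on an object; FORCE is the grip in N (left out, the last holds). Time passes only in rows, so rows that do not move let the fingers close. It gives the time, the measured TCP pose, the force and the opening at its end, in the units of the state.
- env.observe(): the state, without advancing time (a new reading comes with each control period).
- env.get_image(name): name is "side" or "top" or "wrist"; returns (picture, depth): 400x640x3 uint8, red, green, blue; 400x640 float32, m along the optical axis (not along the pixel's ray), 0 where there is no reading.
- env.camera_model(name): a dict with "camera_matrix" (3x3 intrinsics, pixels), "dist_coeffs" ([k1, k2, p1, p2, k3] as OpenCV has them; the pictures are not rectified), "R" (3x3) and "t" (3): a world point X has camera coordinates R X + t; the wrist camera has in their place "tool_from_camera" (4x4, takes a point from camera to tool coordinates, whose origin is the TCP and whose axes are the tool frame's). Camera axes: x right, y down, z forward; pixel columns grow to the right and rows downward; lengths in m; the calibration is good to about 2 mm. A picture is of the moment at which its call begins: read the wrist's pose just before it. camera_model takes no time and is no camera call.
- env.close_job(): hands the job in, once; it reports no verdict.
The state is a dict: "time_s": time; "q": joint angles; "qvel": joint speeds; "joint_efforts": joint torques, N m; "position": TCP position; "tool_rot": TCP orientation; "ft_force": force on the tool from outside, world axes, zero at the start; "wrist_torque": the same for the moment, N m; "grip_width": finger opening in m.
Only numpy, scipy, OpenCV 4.12 (cv2) and the standard library are available. Lean on these libraries where they do the work, as an engineer would, in place of code of your own. Each camera call takes 0.05 s, during which the arm holds its last target.

## Working session

There is one attempt and no reset: what is moved stays moved. The work goes in short steps, Python scripts to look and compute and a shell command to move; the robot and the scene stay as the last step left them, time stands still between calls to the robot, and variables do not carry over. Pictures are saved under pics/ and viewed, and the job is handed in when it is done.

```bash
mkdir -p pics; ls
cat > h.py <<'E'
import numpy as np, cv2
from rig import env
def save(n,f):
    p,d=env.get_image(n); cv2.imwrite(f'pics/{f}.png',p[:,:,::-1]); np.savez(f'pics/{f}.npz',p=p,d=d,pos=np.array(env.observe()['position']),R=np.array(env.observe()['tool_rot']))
    return p,d
def world(n,f,uv,dep=None):
    z=np.load(f'pics/{f}.npz'); m=env.camera_model(n); K=np.array(m['camera_matrix']); D=np.array(m['dist_coeffs'])
    out=[]
    for u,v in uv:
        d=z['d'][int(round(v)),int(round(u))] if dep is None else dep
        x=cv2.undistortPoints(np.array([[[u,v]]],float),K,D)[0,0]
        c=np.array([x[0]*d,x[1]*d,d])
        if n=='wrist':
            T=np.array(m['tool_from_camera']); t=T[:3,:3]@c+T[:3,3]; w=z['R']@t+z['pos']
        else: w=np.array(m['R']).T@(c-np.array(m['t']))
        out.append(w)
    return np.array(out)
def rayz(n,f,uv,h):
    """intersect pixel rays with plane z=h"""
    a=world(n,f,uv,1.0); b=world(n,f,uv,0.0001)
    s=(h-b[:,2])/(a[:,2]-b[:,2]); return b+(a-b)*s[:,None]
def proj(n,P):
    m=env.camera_model(n); r,_=cv2.Rodrigues(np.array(m['R']))
    return cv2.projectPoints(np.array(P,float),r,np.array(m['t'],float),np.array(m['camera_matrix']),np.array(m['dist_coeffs']))[0][:,0]
E
python3 - <<'E'
from h import *
np.set_printoptions(precision=3,suppress=True)
for n in('side','top','wrist'): save(n,n+'0')
o=env.observe(); print(o); print(env.grasp_offset)
for n in('side','top','wrist'): print(env.camera_model(n))
E
```

```text
pics
{'time_s': 0.15, 'q': array([-86.936,  21.832,  74.371,  -0.001,  83.858, -12.336]), 'qvel': array([ 0.022, -0.039, -0.07 ,  0.011, -0.04 , -0.003]), 'joint_efforts': array([  0.003, -44.863, -23.134,  -0.   ,   0.004,  -0.   ]), 'position': array([ 0.146, -0.53 ,  0.231]), 'tool_rot': array([[-0.964, -0.   ,  0.266],
       [-0.266,  0.001, -0.964],
       [-0.   , -1.   , -0.001]]), 'ft_force': array([-0.228,  0.172,  0.12 ]), 'wrist_torque': array([-0.01 , -0.011,  0.014]), 'grip_width': 0.08533164980079146}
0.0187
{'camera_matrix': array([[505.587,   0.   , 326.879],
       [  0.   , 505.587, 206.652],
       [  0.   ,   0.   ,   1.   ]]), 'dist_coeffs': array([-0.084,  0.   ,  0.   ,  0.   ,  0.   ]), 'R': array([[-0.847, -0.531,  0.025],
       [-0.283,  0.41 , -0.867],
       [ 0.45 , -0.742, -0.497]]), 't': array([0.364, 0.309, 1.466])}
{'camera_matrix': array([[381.838,   0.   , 317.631],
       [  0.   , 381.838, 204.726],
       [  0.   ,   0.   ,   1.   ]]), 'dist_coeffs': array([0.023, 0.   , 0.   , 0.   , 0.   ]), 'R': array([[-0.02 , -1.   ,  0.001],
       [-0.989,  0.02 , -0.147],
       [ 0.147, -0.004, -0.989]]), 't': array([-0.065,  0.509,  1.425])}
{'camera_matrix': array([[331.332,   0.   , 318.17 ],
       [  0.   , 331.332, 196.628],
       [  0.   ,   0.   ,   1.   ]]), 'dist_coeffs': array([-0.044,  0.   ,  0.   ,  0.   ,  0.   ]), 'tool_from_camera': array([[ 0.001,  0.955,  0.297, -0.075],
       [ 0.001, -0.297,  0.955, -0.143],
       [ 1.   , -0.   , -0.001, -0.001],
       [ 0.   ,  0.   ,  0.   ,  1.   ]])}
```

View pics/top0.png

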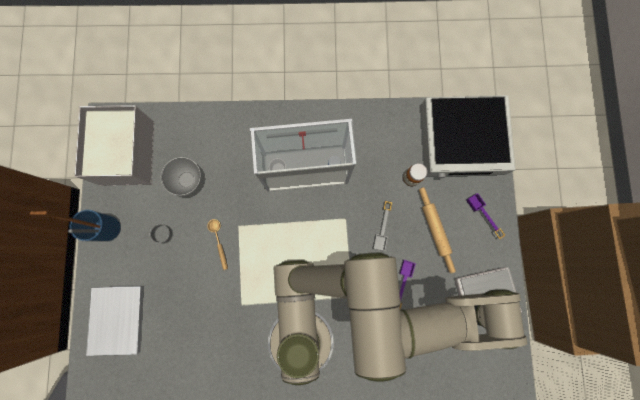

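View pics/side0.png

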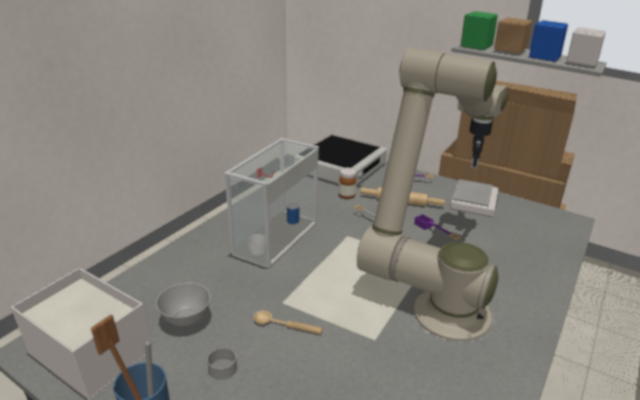

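View pics/wrist0.png

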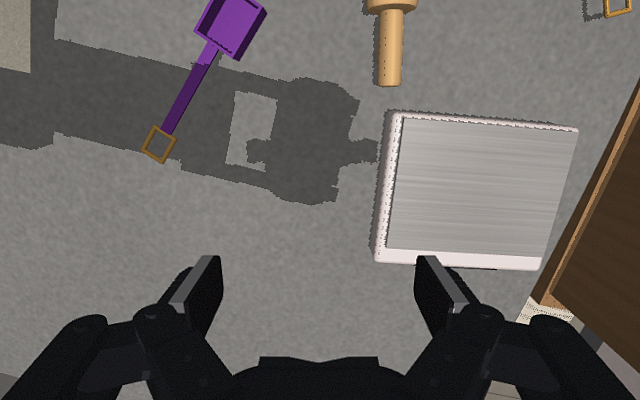

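Run:
```python
from h import *
p=np.load('pics/top0.npz')['p'][:,:,::-1]
cv2.imwrite('pics/c1.png',cv2.resize(p[110:200,240:370],None,fx=6,fy=6,interpolation=cv2.INTER_CUBIC))
cv2.imwrite('pics/c2.png',cv2.resize(p[190:260,360:420],None,fx=8,fy=8,interpolation=cv2.INTER_CUBIC))
```

```text
(no output)
```

View pics/c1.png

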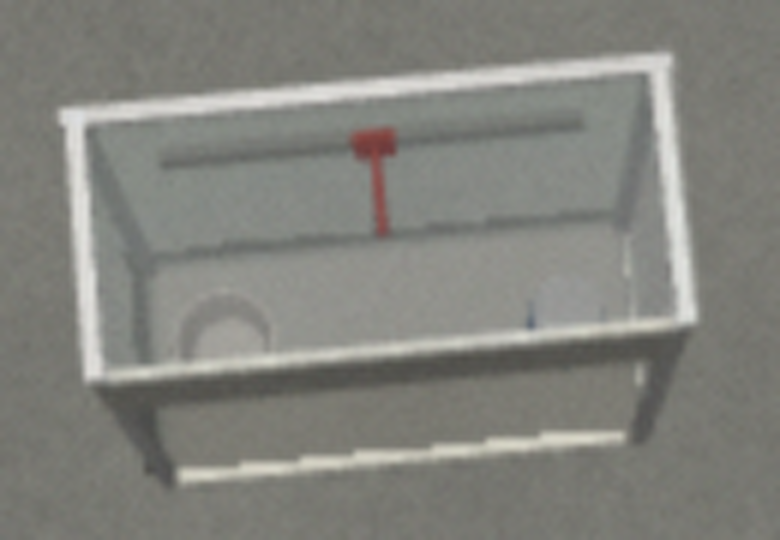

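View pics/c2.png

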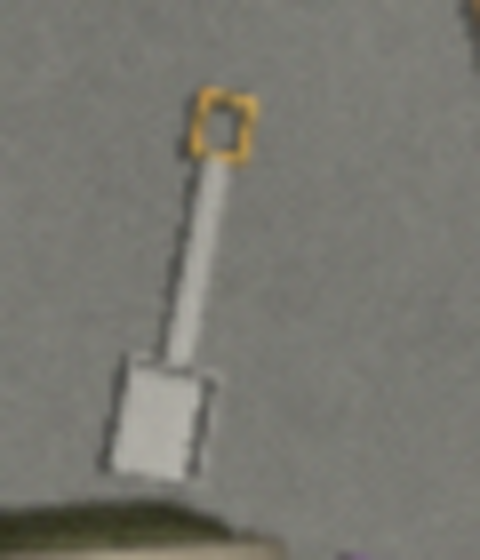

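Run:
```python
from h import *
np.set_printoptions(precision=4,suppress=True)
def c1(l): return [(240+(a+.5)/6-.5,110+(b+.5)/6-.5) for a,b in l]
def c2(l): return [(360+(a+.5)/8-.5,190+(b+.5)/8-.5) for a,b in l]
C=rayz('top','top0',c1([(62,112),(670,57),(90,380),(692,322)]),.302); print(C)
lb,rb,lf,rf=C[:,:2]
print('wid',np.linalg.norm(lb-rb),np.linalg.norm(lf-rf),'dep',np.linalg.norm(lb-lf),np.linalg.norm(rb-rf))
cen=C[:,:2].mean(0); yv=(lb-rb+lf-rf); xv=lb+rb-lf-rf
a=np.degrees(np.arctan2(-yv[0],yv[1])); print('cen',cen,'yaw by y',a,'by x',np.degrees(np.arctan2(xv[1],xv[0])))
print('depth at corners', world('top','top0',c1([(75,200),(640,65),(400,350)])))
print('bottom front', rayz('top','top0',c1([(178,478),(630,437)]),.012))
t=np.radians(a); R=np.array([[np.cos(t),-np.sin(t)],[np.sin(t),np.cos(t)]])
h=rayz('top','top0',c1([(382,236)]),.262)[0,:2]; print('tip cab',R.T@(h-cen))
h=rayz('top','top0',c1([(374,140)]),.25)[0,:2]; print('root cab',R.T@(h-cen))
S=rayz('top','top0',c2([(224,127)]),.027)[0]; U=rayz('top','top0',c2([(160,418)]),.030)[0]; print('loop',S,'cup',U,np.linalg.norm((S-U)[:2]),np.degrees(np.arctan2((S-U)[1],(S-U)[0])))
```

```text
[[ 0.7219  0.1391  0.302 ]
 [ 0.7465 -0.1883  0.302 ]
 [ 0.5744  0.1236  0.302 ]
 [ 0.5996 -0.1952  0.302 ]]
wid 0.3282993170770436 0.31981212519734 dep 0.14831959562690888 0.14702010443207988
cen [ 0.6606 -0.0302] yaw by y 4.402598187682149 by x 4.3478273655653235
depth at corners [[ 0.6707  0.1308  0.309 ]
 [ 0.7419 -0.1719  0.303 ]
 [ 0.5871 -0.0402  0.3036]]
bottom front [[ 0.5769  0.1132  0.012 ]
 [ 0.5984 -0.1829  0.012 ]]
tip cab [ 0.0014 -0.0002]
root cab [ 0.0608 -0.0008]
loop [ 0.5014 -0.3446  0.027 ] cup [ 0.3622 -0.3071  0.03  ] 0.14415071730112197 -15.073282049003401
```

```bash
python3 -m pendant '[[[0.85,0.94,-0.2],-0.76,1],[[0.85,0.94,-0.2],-0.76,1],[[0.85,0.94,-0.2],-0.76,1],[[0.85,0.94,-0.2],-0.76,1],[[0.85,0.94,-0.2],-0.76,1],[[0.85,0.94,-0.2],-0.76,1],[[0.85,0.94,-0.2],-0.76,1],[[0.85,0.94,-0.2],-0.76,1],[[0,0,0],0,1],[[0,0,0],0,1]]' 40
python3 - <<'E'
from h import *
save('wrist','w1'); print(env.observe()['tool_rot'])
E
```

```text
time_s: 0.98
position: [0.3509, -0.3032, 0.1831]
tool_rot: [[-0.967, -0.001, -0.255], [0.255, 0.001, -0.967], [0.001, -1.0, -0.0]]
ft_force: [-0.6, 0.6, 0.2]
grip_width: 0.0854
[[-9.66518574e-01 -3.05672503e-04 -2.56596477e-01]
 [ 2.56596501e-01 -4.18192741e-05 -9.66518615e-01]
 [ 2.84707486e-04 -9.99999952e-01  1.18853600e-04]]
```

View pics/w1.png

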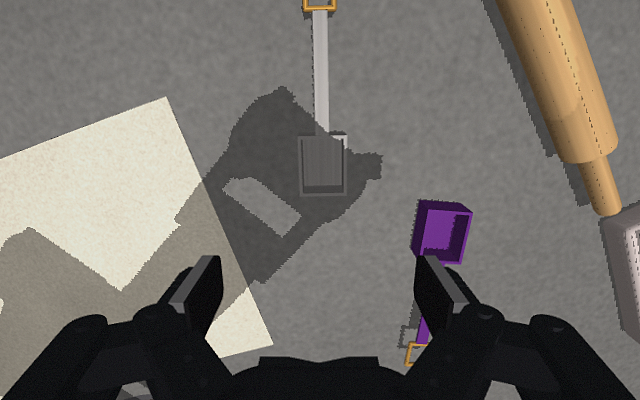

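Run:
```python
from h import *
np.set_printoptions(precision=4,suppress=True)
p=np.load('pics/w1.npz')['p'][:,:,::-1]
cv2.imwrite('pics/c3.png',cv2.resize(p[0:270,280:480],None,fx=3,fy=2.2,interpolation=cv2.INTER_CUBIC))
P=rayz('wrist','w1',[(298.5,136.5),(347,135.5),(302,195),(346,194.5),(320,0),(320,133)],.03);print(P)
print(rayz('wrist','w1',[(413,215),(420,258),(464,262),(472,212),(425,200)],.03))
print(world('wrist','w1',[(320,60),(320,170)]))
```

```text
[[ 0.3921 -0.2966  0.03  ]
 [ 0.3819 -0.3384  0.03  ]
 [ 0.3391 -0.2849  0.03  ]
 [ 0.329  -0.3247  0.03  ]
 [ 0.4927 -0.3429  0.03  ]
 [ 0.3902 -0.3158  0.03  ]]
[[ 0.2926 -0.3819  0.03  ]
 [ 0.2455 -0.3809  0.03  ]
 [ 0.2292 -0.4234  0.03  ]
 [ 0.2808 -0.4376  0.03  ]
 [ 0.3046 -0.3956  0.03  ]]
[[ 0.4488 -0.3313  0.0289]
 [ 0.3517 -0.3058  0.0021]]
```

View pics/c3.png

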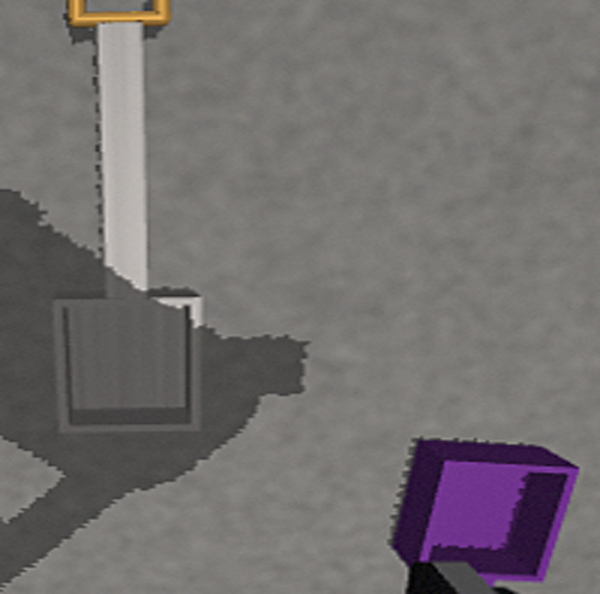

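```bash
python3 -m pendant '[[[-0.05,-0.09,-0.9],0,1],[[0,0,-0.9],0,1],[[0,0,-0.9],0,1],[[0,0,-0.9],0,1],[[0,0,-0.9],0,1],[[0,0,-0.9],0,1],[[0,0,-0.5],0,1],[[0,0,-0.1],0,1],[[0,0,0],0,1],[[0,0,0],0,1]]' 40
python3 - <<'E'
from h import *
save('wrist','w2');save('side','s2')
E
```

```text
time_s: 1.87
position: [0.3485, -0.3084, 0.0041]
tool_rot: [[-0.966, 0.001, -0.26], [0.26, -0.001, -0.966], [-0.001, -1.0, 0.001]]
ft_force: [0.1, -0.6, 0.4]
grip_width: 0.0854
```

View pics/w2.png

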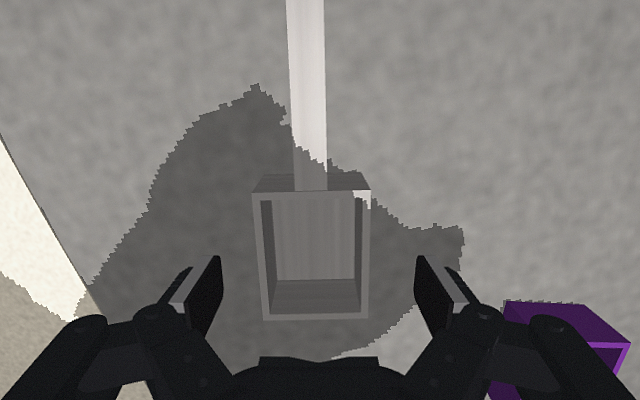

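```bash
python3 -m pendant '[[[0,0,-0.1],0,1],[[0,0,0],0,0.3],[[0,0,0],0,0],[[0,0,0],0,0],[[0,0,0],0,0],[[0,0,0],0,0],[[0,0,0],0,0],[[0,0,0],0,0]]' 50
python3 - <<'E'
from h import *
save('wrist','w3')
E
```

```text
time_s: 2.63
position: [0.3487, -0.3074, 0.0008]
tool_rot: [[-0.966, 0.0, -0.259], [0.259, -0.001, -0.966], [-0.001, -1.0, 0.0]]
ft_force: [-0.2, 0.8, 5.8]
grip_width: 0.0435
```

View pics/w3.png

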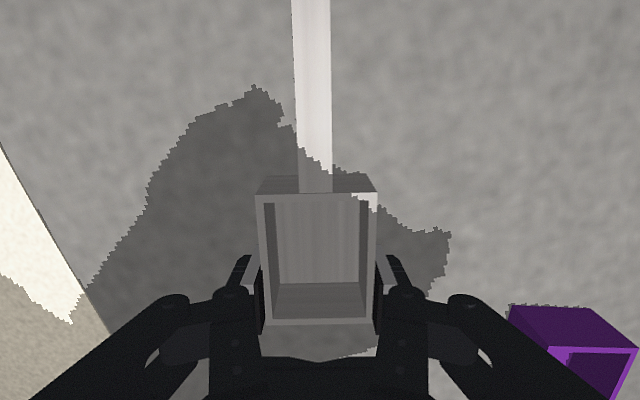

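```bash
python3 -m pendant '[[[0,0,0.2],0,0],[[0,0,0.4],0,0],[[0,0,0.7],0,0],[[0,0,1],0,0],[[0,0,1],0,0],[[0,0,1],0,0],[[0,0,1],0,0],[[0,0,1],0,0],[[0,0,1],0,0],[[0,0,1],0,0],[[0,0,1],0,0],[[0,0,1],0,0]]' 50
python3 -m pendant '[[[0,0,0.5],0,0],[[0,0,0.2],0,0],[[0,0,0],0,0]]'
python3 - <<'E'
from h import *
save('wrist','w4');save('side','s4')
E
```

```text
time_s: 3.68
position: [0.3481, -0.3066, 0.3112]
tool_rot: [[-0.966, -0.0, -0.259], [0.259, 0.0, -0.966], [0.0, -1.0, -0.0]]
ft_force: [-0.0, 0.0, -1.4]
grip_width: 0.043
time_s: 3.93
position: [0.3485, -0.3073, 0.3312]
tool_rot: [[-0.966, 0.001, -0.259], [0.259, -0.002, -0.966], [-0.001, -1.0, 0.001]]
ft_force: [-0.3, -0.5, -1.4]
grip_width: 0.0434
```

View pics/w4.png

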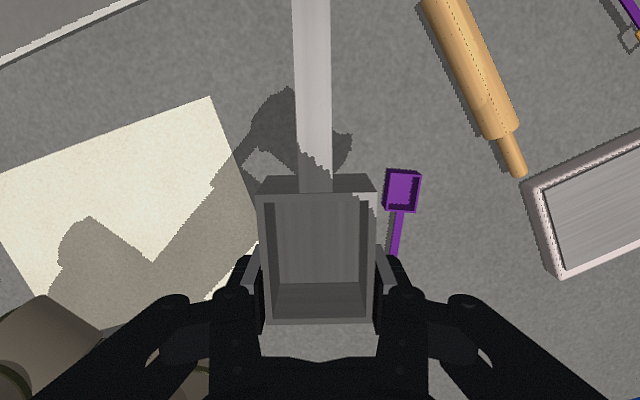

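View pics/s4.png

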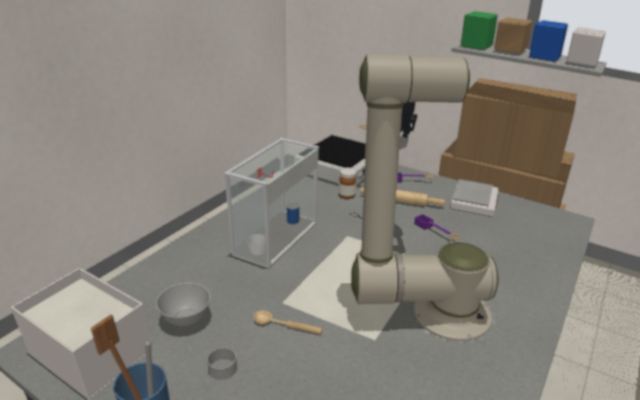

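```bash
python3 -m pendant '[[[0.46,0.88,0],0.388,0],[[0.46,0.88,0],0.388,0],[[0.46,0.88,0],0.388,0],[[0.46,0.88,0],0.388,0],[[0.46,0.88,0],0.388,0],[[0.46,0.88,0],0.388,0],[[0.46,0.88,0],0.388,0],[[0.46,0.88,0],0.388,0],[[0.46,0.88,0],0.388,0],[[0.46,0.88,0],0.388,0],[[0,0,0],0,0],[[0,0,0],0,0]]'
python3 - <<'E'
from h import *
save('wrist','w5');save('side','s5');save('top','t5')
E
```

```text
time_s: 5.03
position: [0.4865, -0.0422, 0.3287]
tool_rot: [[-0.997, -0.003, 0.079], [-0.079, 0.001, -0.997], [0.003, -1.0, -0.001]]
ft_force: [-0.4, -0.6, -1.5]
grip_width: 0.0434
```

View pics/w5.png

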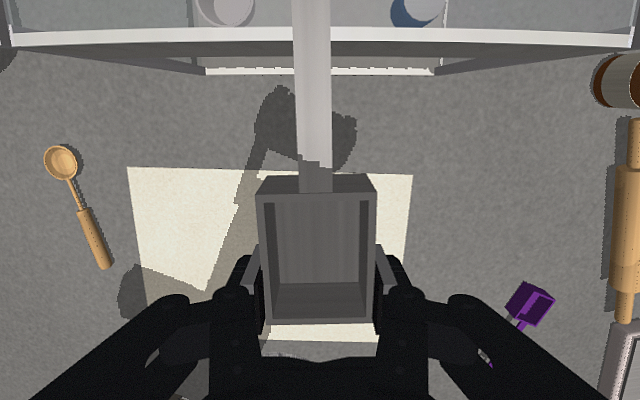

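View pics/s5.png

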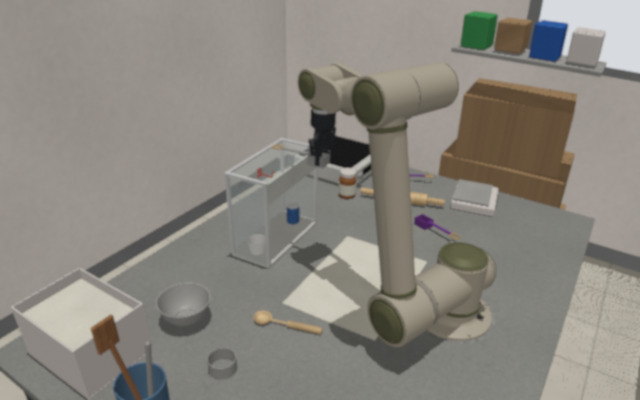

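View pics/t5.png

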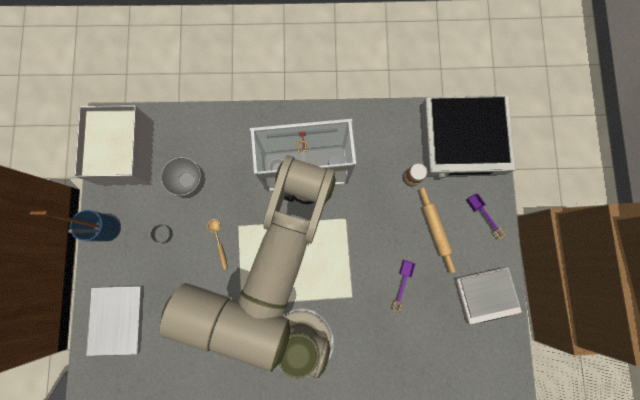

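Run:
```python
from h import *
np.set_printoptions(precision=4,suppress=True)
p=np.load('pics/w5.npz')['p'][:,:,::-1]
cv2.imwrite('pics/c4.png',np.hstack([cv2.resize(p[20:70,0:80],None,fx=5,fy=5),cv2.resize(p[20:70,560:640],None,fx=5,fy=5)]))
q=np.load('pics/t5.npz')['p'][:,:,::-1]
cv2.imwrite('pics/c5.png',cv2.resize(q[115:200,245:365],None,fx=6,fy=6,interpolation=cv2.INTER_CUBIC))
q=np.load('pics/s5.npz')['p'][:,:,::-1]
cv2.imwrite('pics/c6.png',cv2.resize(q[90:260,210:360],None,fx=4,fy=3.5,interpolation=cv2.INTER_CUBIC))
uv=[(u,v) for u,v in [(15,37),(100,38),(200,37),(450,37),(550,38),(620,42)]]
print(world('wrist','w5',uv))
```

```text
[[ 0.5783  0.1131  0.3028]
 [ 0.5796  0.0697  0.3028]
 [ 0.5828  0.0213  0.3025]
 [ 0.5918 -0.096   0.3029]
 [ 0.5965 -0.1451  0.302 ]
 [ 0.5986 -0.1809  0.3026]]
```

View pics/c4.png

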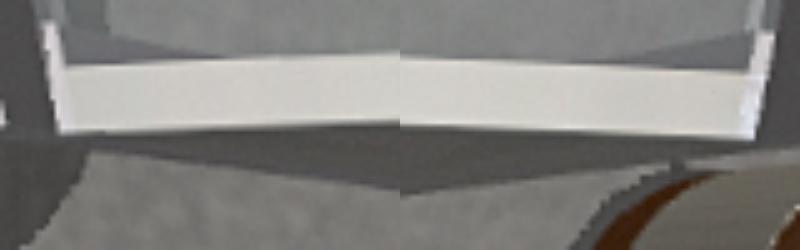

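View pics/c5.png

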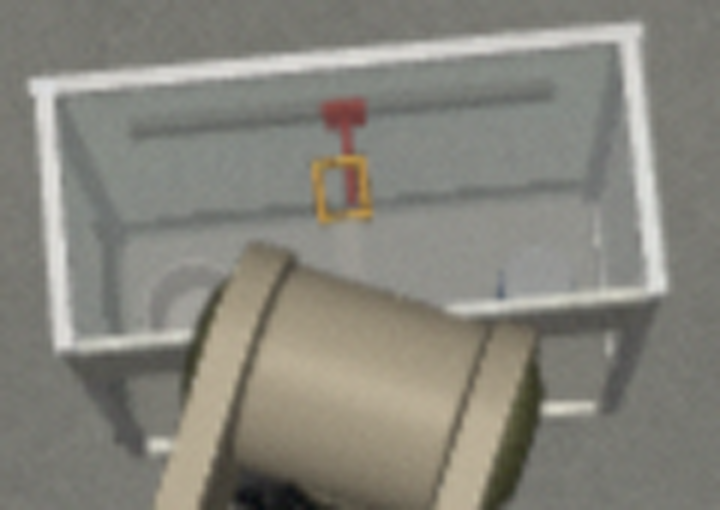

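View pics/c6.png

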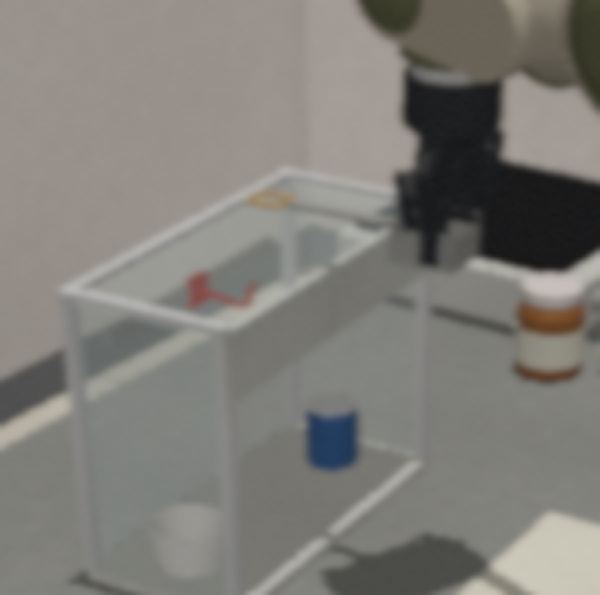

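Run:
```python
from h import *
np.set_printoptions(precision=4,suppress=True)
P=rayz('wrist','w5',[(11.6,46),(630.6,47.2)],.302);print(P,np.linalg.norm(P[0]-P[1]))
d=P[0]-P[1]; a=np.arctan2(-d[0],d[1]);print('yaw',np.degrees(a))
R=np.array([[np.cos(a),-np.sin(a)],[np.sin(a),np.cos(a)]])
cen=P[:,:2].mean(0)+R@[.075,0];print('cen',cen)
def c5(l): return [(245+(a+.5)/6-.5,115+(b+.5)/6-.5) for a,b in l]
L=rayz('top','t5',c5([(343,188)]),.356)[0];H=rayz('top','t5',c5([(352,203)]),.262)[0];rt=rayz('top','t5',c5([(344,112)]),.25)[0]
print('loop',L,'tip',H,'root',rt)
for cn,aa in((cen,a),(np.array([.6606,-.0302]),np.radians(4.38))):
  R=np.array([[np.cos(aa),-np.sin(aa)],[np.sin(aa),np.cos(aa)]])
  print('cab: loop',R.T@(L[:2]-cn),'tip',R.T@(H[:2]-cn),'root',R.T@(rt[:2]-cn),'tcp',R.T@(np.load('pics/w5.npz')['pos'][:2]-cn))
```

```text
[[ 0.5741  0.1163  0.302 ]
 [ 0.5971 -0.1877  0.302 ]] 0.3049081478386897
yaw 4.3101830762968945
cen [ 0.6604 -0.0301]
loop [ 0.6432 -0.0288  0.356 ] tip [ 0.6638 -0.0303  0.262 ] root [ 0.7201 -0.0263  0.25  ]
cab: loop [-0.0171  0.0025] tip [ 0.0033 -0.0005] root [ 0.0598 -0.0007] tcp [-0.1746  0.0001]
cab: loop [-0.0173  0.0027] tip [ 0.0031 -0.0004] root [ 0.0596 -0.0006] tcp [-0.1748  0.0005]
```

```bash
python3 -m pendant '[[[0,0,-0.5],0,0],[[0,0,-0.5],0,0],[[0,0,-0.3],0,0],[[0,0,-0.1],0,0],[[0,0,0],0,0]]' 30
python3 -m pendant '[[[0,0,-0.2],0,0],[[0,0,-0.2],0,0],[[0,0,-0.1],0,0]]'
python3 -m pendant '[[[0,0,-0.15],0,0],[[0,0,-0.15],0,0]]'
```

```text
time_s: 5.6
position: [0.4862, -0.0438, 0.2879]
tool_rot: [[-0.997, -0.001, 0.076], [-0.076, 0.0, -0.997], [0.001, -1.0, -0.001]]
ft_force: [-0.2, -0.1, -0.0]
grip_width: 0.0432
time_s: 5.85
position: [0.4869, -0.0433, 0.2733]
tool_rot: [[-0.997, 0.002, 0.077], [-0.077, -0.0, -0.997], [-0.002, -1.0, 0.0]]
ft_force: [0.3, 0.7, 3.8]
grip_width: 0.0433
time_s: 6.02
position: [0.4873, -0.0434, 0.2648]
tool_rot: [[-0.997, 0.003, 0.077], [-0.077, -0.001, -0.997], [-0.003, -1.0, 0.001]]
ft_force: [1.8, 1.3, 4.2]
grip_width: 0.0436
```

```bash
python3 -m pendant '[[[0,0,-0.15],0,0],[[0,0,-0.15],0,0]]'; python3 -m pendant '[[[0,0,-0.15],0,0],[[0,0,-0.15],0,0]]'
python3 - <<'E'
from h import *
save('wrist','w6');save('side','s6')
q=np.load('pics/s6.npz')['p'][:,:,::-1]
cv2.imwrite('pics/c7.png',cv2.resize(q[90:260,210:360],None,fx=4,fy=3.5,interpolation=cv2.INTER_CUBIC))
E
```

```text
time_s: 6.18
position: [0.4869, -0.0435, 0.2553]
tool_rot: [[-0.997, 0.001, 0.077], [-0.077, -0.001, -0.997], [-0.001, -1.0, 0.001]]
ft_force: [1.2, 0.1, 3.7]
grip_width: 0.043
time_s: 6.35
position: [0.4866, -0.0434, 0.246]
tool_rot: [[-0.997, 0.0, 0.077], [-0.077, -0.0, -0.997], [-0.0, -1.0, 0.0]]
ft_force: [0.4, -0.5, 4.5]
grip_width: 0.0436
```

View pics/w6.png

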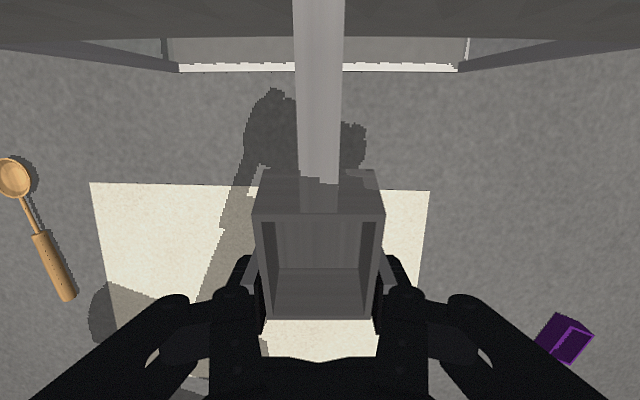

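View pics/c7.png

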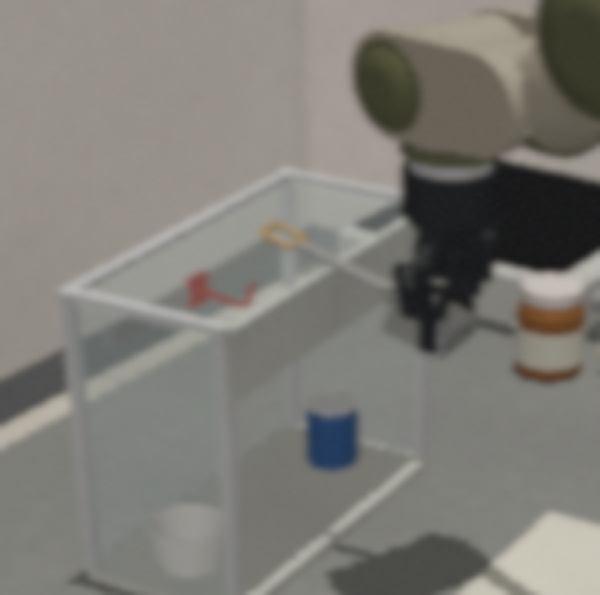

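```bash
python3 -m pendant '[[[0,0,-0.15],0,0],[[0,0,-0.15],0,0],[[0,0,-0.15],0,0],[[0,0,-0.15],0,0]]'; python3 -m pendant '[[[0,0,-0.15],0,0],[[0,0,-0.15],0,0],[[0,0,-0.15],0,0],[[0,0,-0.15],0,0],[[0,0,0],0,0]]'
cat > tilt.py <<'E'
from h import *
import sys
np.set_printoptions(precision=4,suppress=True)
cen=np.array([.6604,-.0301]);a=np.radians(4.35)
R=np.array([[np.cos(a),-np.sin(a),0],[np.sin(a),np.cos(a),0],[0,0,1]]);C=np.array([*cen,0])
def cab(w): return (np.atleast_2d(w)-C)@R
if __name__=='__main__':
    f=sys.argv[1]; us=float(sys.argv[2]); vs=[float(x) for x in sys.argv[3:]]
    P=cab(world('wrist',f,[(us,v) for v in vs])); print(P)
    t=P[0]-P[-1]; print('tilt',np.degrees(np.arctan2(t[2],t[0])),'yaw off',np.degrees(np.arctan2(t[1],t[0])))
    print('tcp cab',cab(np.load(f'pics/{f}.npz')['pos']))
E
python3 - <<'E'
from h import *
save('wrist','w7')
E
python3 tilt.py w7 318 5 60 120 160
```

```text
time_s: 6.78
position: [0.4865, -0.0433, 0.2278]
tool_rot: [[-0.997, -0.0, 0.077], [-0.077, 0.0, -0.997], [0.0, -1.0, -0.0]]
ft_force: [0.6, -0.0, 3.1]
grip_width: 0.0433
time_s: 7.2
position: [0.4857, -0.0432, 0.2091]
tool_rot: [[-0.997, -0.003, 0.077], [-0.077, 0.001, -0.997], [0.003, -1.0, -0.001]]
ft_force: [-3.5, -0.2, 0.7]
grip_width: 0.0433
[[-0.0998  0.001   0.352 ]
 [-0.0945  0.0011  0.2937]
 [-0.1048  0.0011  0.2867]
 [-0.1136  0.0011  0.2815]]
tilt 78.87139934041406 yaw off -0.7010507939337557
tcp cab [[-0.1752  0.0002  0.2094]]
```

View pics/w7.png

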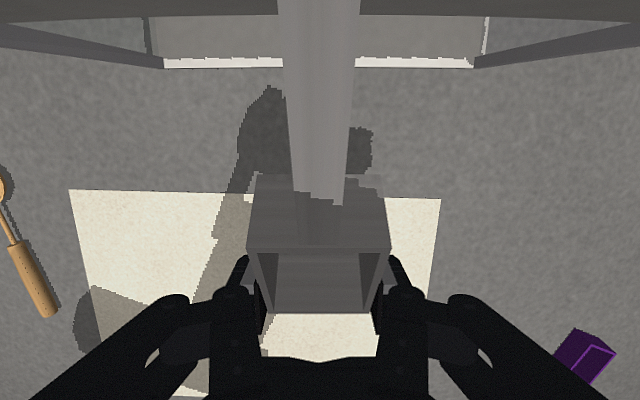

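```bash
python3 -m pendant '[[[0,0,0],0,0],[[-0.2,-0.02,0],0,0],[[-0.5,-0.06,0],0,0],[[-0.6,-0.1,0],0,0],[[-0.42,-0.05,0],0,0],[[0,0,-0.4],0,0],[[0,0,-0.8],0,0],[[0,0,-0.8],0,0],[[0,0,-0.8],0,0],[[0,0,-0.8],0,0],[[0,0,-0.4],0,0],[[0,0,0],0,0]]' 60
python3 - <<'E'
from h import *
save('wrist','w8');save('side','s8');save('top','t8')
z=np.load('pics/w8.npz')
q=np.load('pics/s8.npz')['p'][:,:,::-1]
cv2.imwrite('pics/c8.png',cv2.resize(q[90:260,210:360],None,fx=4,fy=3.5,interpolation=cv2.INTER_CUBIC))
from tilt import cab
P=cab(world('wrist','w8',[(318,v) for v in range(0,201,15)])); print(P)
g=np.polyfit(P[4:12,0],P[4:12,2],1); print(np.degrees(np.arctan(g[0])),cab(z['pos']))
E
```

```text
time_s: 8.25
position: [0.4333, -0.0497, 0.0882]
tool_rot: [[-0.997, -0.005, 0.077], [-0.077, 0.002, -0.997], [0.005, -1.0, -0.002]]
ft_force: [-0.4, 0.6, -1.1]
grip_width: 0.0432
[[-0.1517 -0.002   0.2323]
 [-0.1517 -0.002   0.2323]
 [-0.1423 -0.0018  0.176 ]
 [-0.1443 -0.0018  0.1748]
 [-0.1465 -0.0018  0.174 ]
 [-0.1487 -0.0018  0.1715]
 [-0.1512 -0.0018  0.1699]
 [-0.1538 -0.0018  0.1693]
 [-0.1567 -0.0018  0.1672]
 [-0.1599 -0.0018  0.1644]
 [-0.1635 -0.0018  0.1611]
 [-0.1673 -0.0018  0.1586]
 [-0.171  -0.0018  0.1577]
 [-0.1759 -0.0018  0.1539]]
35.65941977783854 [[-0.2271 -0.0027  0.0897]]
```

View pics/w8.png

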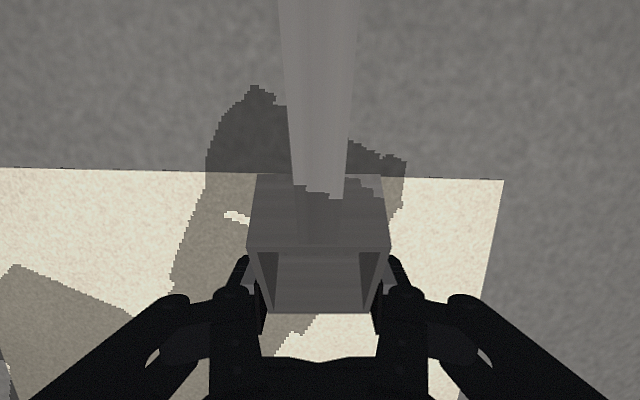

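View pics/c8.png

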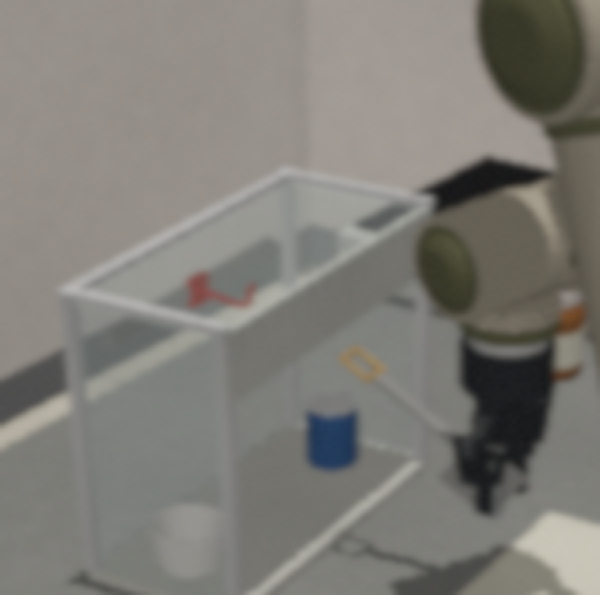

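```bash
cat > side.py <<'E'
from tilt import *
def sidexz(f,uv,y):
    a=cab(world('side',f,uv,.5)); b=cab(world('side',f,uv,1.5))
    s=(y-a[:,1])/(b[:,1]-a[:,1]); return a+(b-a)*s[:,None]
E
python3 - <<'E'
from side import *
from h import *
q=np.load('pics/s8.npz')['p'][:,:,::-1]
cv2.imwrite('pics/c9.png',cv2.resize(q[160:240,280:345],None,fx=9,fy=7,interpolation=cv2.INTER_CUBIC))
c=lambda l:[(210+(a+.5)/4-.5,90+(b+.5)/3.5-.5) for a,b in l]
print('loop',sidexz('s8',c([(362,364)]),0.0)); print('tip',sidexz('s8',c([(254,285)]),-.0005),'valley',sidexz('s8',c([(246,303)]),-.0005))
E
```

```text
loop [[-0.0979  0.      0.2035]]
tip [[ 0.0052 -0.0005  0.2593]] valley [[ 0.0137 -0.0005  0.2383]]
```

View pics/c9.png

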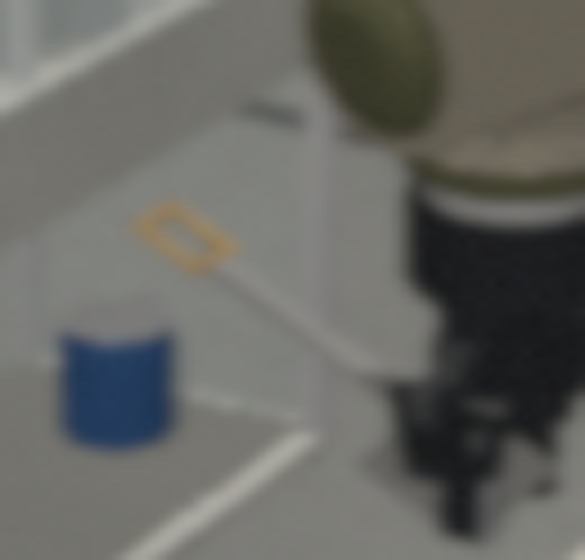

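View pics/t8.png

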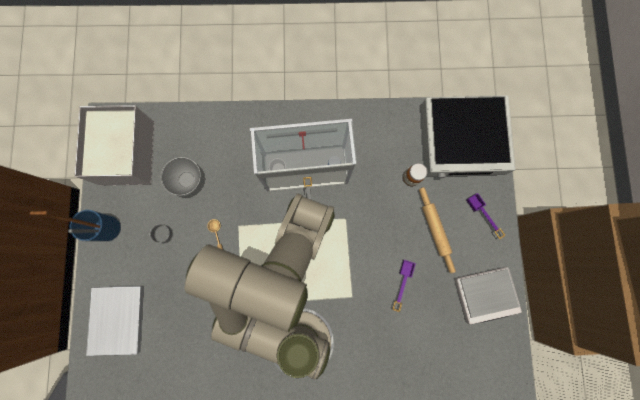

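```bash
python3 -m pendant '[[[0.44,0.034,0.297],0,0],[[0.44,0.034,0.297],0,0],[[0.44,0.034,0.297],0,0],[[0.44,0.034,0.297],0,0]]'
python3 -m pendant '[[[0.44,0.034,0.297],0,0],[[0.44,0.034,0.297],0,0],[[0,0,0],0,0],[[0,0,0],0,0]]'
python3 - <<'E'
from h import *
save('side','s9');save('top','t9');save('wrist','w9')
q=np.load('pics/s9.npz')['p'][:,:,::-1]
cv2.imwrite('pics/c10.png',cv2.resize(q[130:220,240:340],None,fx=8,fy=6,interpolation=cv2.INTER_CUBIC))
q=np.load('pics/t9.npz')['p'][:,:,::-1]
cv2.imwrite('pics/c11.png',cv2.resize(q[115:200,245:365],None,fx=6,fy=6,interpolation=cv2.INTER_CUBIC))
from tilt import cab
print(cab(np.load('pics/s9.npz')['pos']))
E
```

```text
time_s: 8.73
position: [0.4887, -0.0462, 0.1278]
tool_rot: [[-0.997, 0.002, 0.077], [-0.077, -0.001, -0.997], [-0.002, -1.0, 0.001]]
ft_force: [-0.4, -0.3, -0.3]
grip_width: 0.0431
time_s: 9.07
position: [0.5143, -0.0441, 0.1446]
tool_rot: [[-0.997, 0.002, 0.077], [-0.077, -0.001, -0.997], [-0.002, -1.0, 0.001]]
ft_force: [-0.2, 0.0, -2.0]
grip_width: 0.0429
[[-0.1475 -0.0027  0.144 ]]
```

View pics/c10.png

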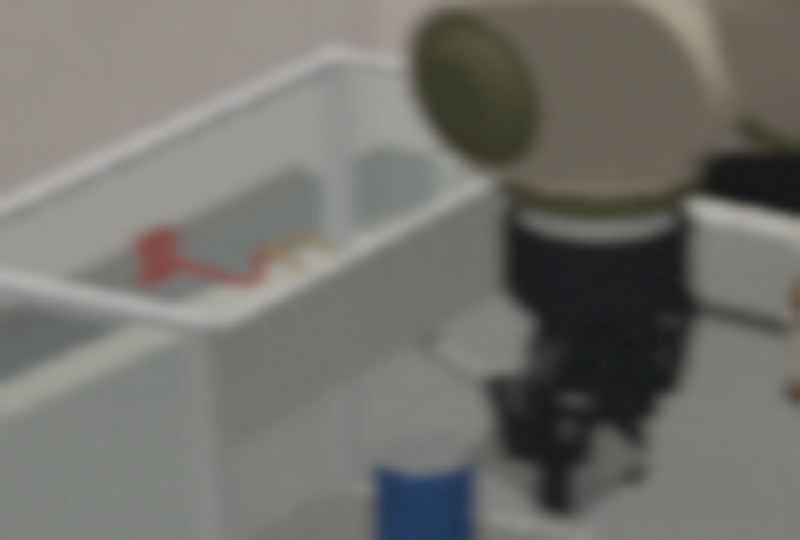

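View pics/c11.png

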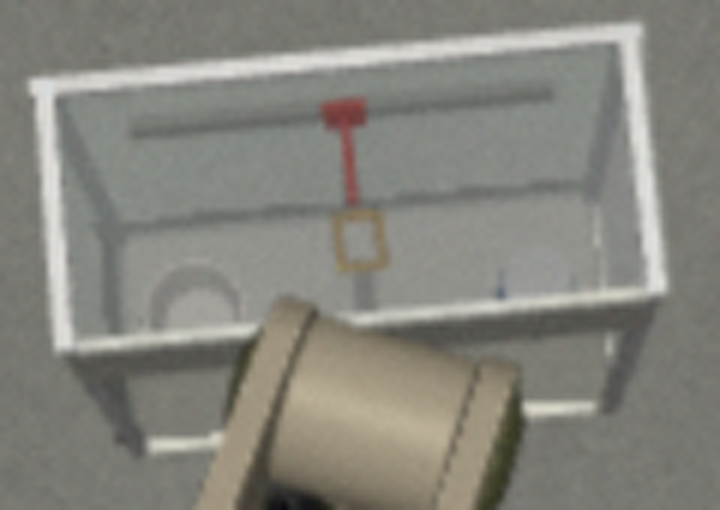

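Run:
```python
from side import *
def c(l): return [(245+(a+.5)/6-.5,115+(b+.5)/6-.5) for a,b in l]
print(cab(rayz('top','t9',c([(337,214),(382,210)]),.265)))
print(cab(rayz('top','t9',c([(340,270),(386,265)]),.247)))
print('tip',cab(rayz('top','t9',c([(351,203)]),.264)))
def d(l): return [(240+(a+.5)/8-.5,130+(b+.5)/6-.5) for a,b in l]
print('side far corners',sidexz('s9',d([(272,240)]),.011), sidexz('s9',d([(316,237)]),-.014),'tip',sidexz('s9',d([(270,246)]),0),'valley',sidexz('s9',d([(254,278)]),0))
q=np.load('pics/s9.npz')['p'][:,:,::-1]
cv2.imwrite('pics/c12.png',cv2.resize(q[160:185,255:295],None,fx=18,fy=18,interpolation=cv2.INTER_CUBIC))
```

```text
[[-0.003   0.0083  0.265 ]
 [-0.0031 -0.0166  0.265 ]]
[[-0.0297  0.0098  0.247 ]
 [-0.0293 -0.0159  0.247 ]]
tip [[0.0028 0.     0.264 ]]
side far corners [[-0.0044  0.011   0.2719]] [[-0.0094 -0.014   0.2646]] tip [[ 0.004  -0.      0.2616]] valley [[0.0126 0.     0.2399]]
```

View pics/c12.png

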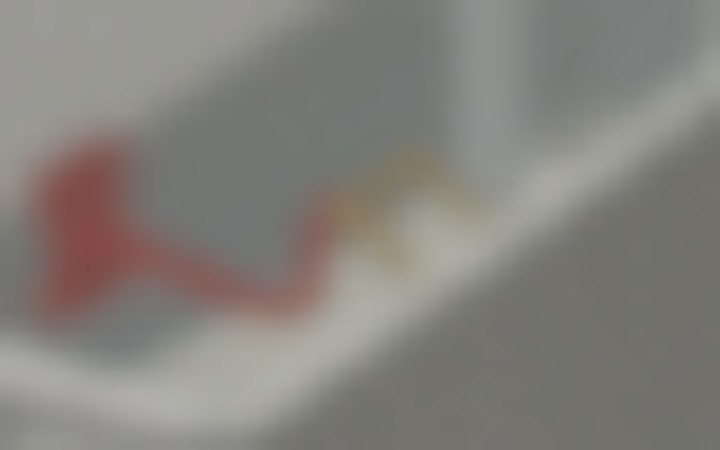

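Run:
```python
from side import *
def d(l): return [(255+(a+.5)/18-.5,160+(b+.5)/18-.5) for a,b in l]
print(sidexz('s9',d([(342,196)]),.0083), sidexz('s9',d([(425,150)]),-.0166),'tip top',sidexz('s9',d([(325,185)]),0),'valley',sidexz('s9',d([(290,300)]),0))
```

```text
[[-0.0024  0.0083  0.2672]] [[-0.0042 -0.0166  0.2667]] tip top [[0.0068 0.     0.2638]] valley [[0.0153 0.     0.2382]]
```

```bash
python3 -m pendant '[[[-0.01,0.133,0],0,0],[[0.089,0.007,0.045],0,0],[[0.089,0.007,0.045],0,0],[[0.089,0.007,0.045],0,0],[[0,0,0],0,0]]'
python3 -m pendant '[[[0.11,0.008,0],0,0],[[0.11,0.008,0],0,0],[[0.11,0.008,0],0,0],[[0,0,0],0,0]]'
python3 - <<'E'
from h import *
save('side','s10');save('top','t10')
q=np.load('pics/s10.npz')['p'][:,:,::-1]
cv2.imwrite('pics/c13.png',cv2.resize(q[160:185,255:295],None,fx=18,fy=18,interpolation=cv2.INTER_CUBIC))
q=np.load('pics/t10.npz')['p'][:,:,::-1]
cv2.imwrite('pics/c14.png',cv2.resize(q[125:180,275:335],None,fx=10,fy=10,interpolation=cv2.INTER_CUBIC))
from tilt import cab
print(cab(np.load('pics/s10.npz')['pos']))
E
```

```text
time_s: 9.63
position: [0.5225, -0.0396, 0.1481]
tool_rot: [[-0.997, 0.001, 0.077], [-0.077, -0.0, -0.997], [-0.001, -1.0, 0.0]]
ft_force: [0.3, 0.3, -1.3]
grip_width: 0.0433
time_s: 9.97
position: [0.5324, -0.0388, 0.1477]
tool_rot: [[-0.997, 0.0, 0.077], [-0.077, 0.0, -0.997], [-0.0, -1.0, -0.0]]
ft_force: [-1.2, 0.4, -0.6]
grip_width: 0.0434
[[-0.1286  0.0011  0.1477]]
```

View pics/c13.png

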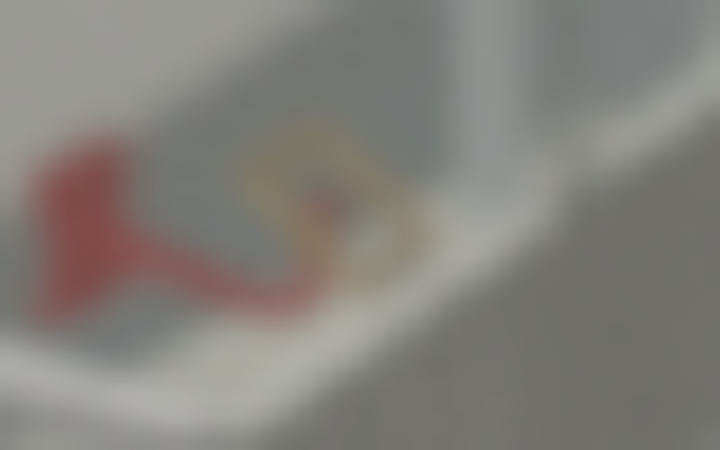

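View pics/c14.png

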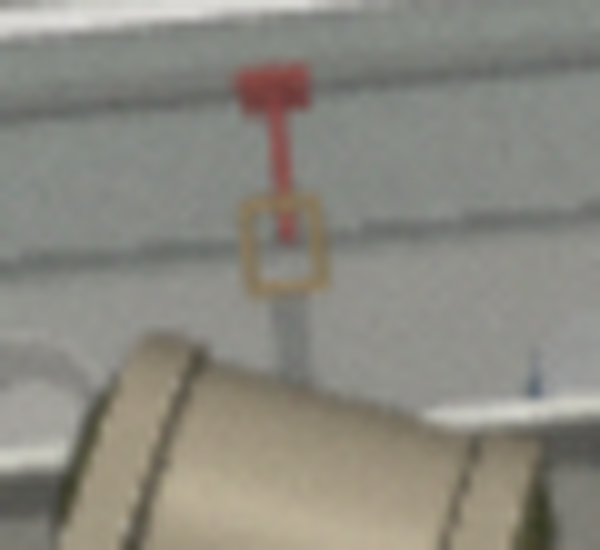

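```bash
python3 -m pendant '[[[0,0,-0.2],0,0],[[0,0,-0.2],0,0],[[0,0,-0.2],0,0],[[0,0,-0.1],0,0],[[0,0,0],0,0]]'
python3 -m pendant '[[[0,0,-0.05],0,0],[[0,0,-0.05],0,0]]'
python3 - <<'E'
from h import *
save('side','s11');save('top','t11')
q=np.load('pics/s11.npz')['p'][:,:,::-1]
cv2.imwrite('pics/c15.png',cv2.resize(q[160:185,255:295],None,fx=18,fy=18,interpolation=cv2.INTER_CUBIC))
q=np.load('pics/t11.npz')['p'][:,:,::-1]
cv2.imwrite('pics/c16.png',cv2.resize(q[125:180,275:335],None,fx=10,fy=10,interpolation=cv2.INTER_CUBIC))
E
```

```text
time_s: 10.48
position: [0.5323, -0.0389, 0.1263]
tool_rot: [[-0.997, 0.001, 0.077], [-0.077, -0.0, -0.997], [-0.001, -1.0, 0.0]]
ft_force: [3.8, 1.0, -0.3]
grip_width: 0.0429
time_s: 10.65
position: [0.5331, -0.039, 0.1244]
tool_rot: [[-0.997, 0.004, 0.077], [-0.077, -0.001, -0.997], [-0.004, -1.0, 0.001]]
ft_force: [7.5, 1.0, 4.9]
grip_width: 0.0431
```

View pics/c15.png

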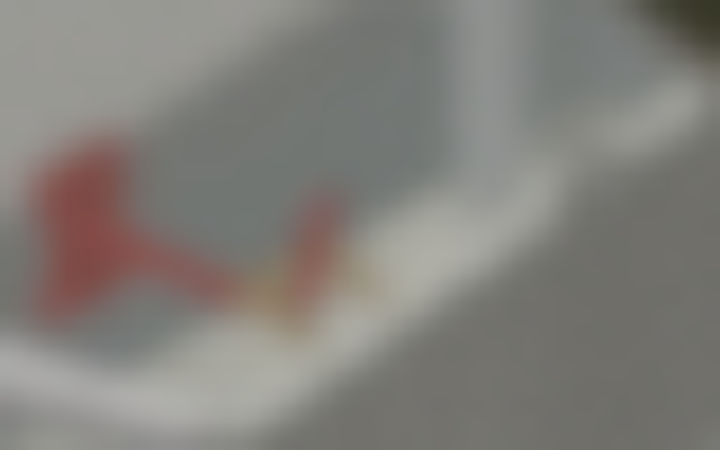

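View pics/c16.png

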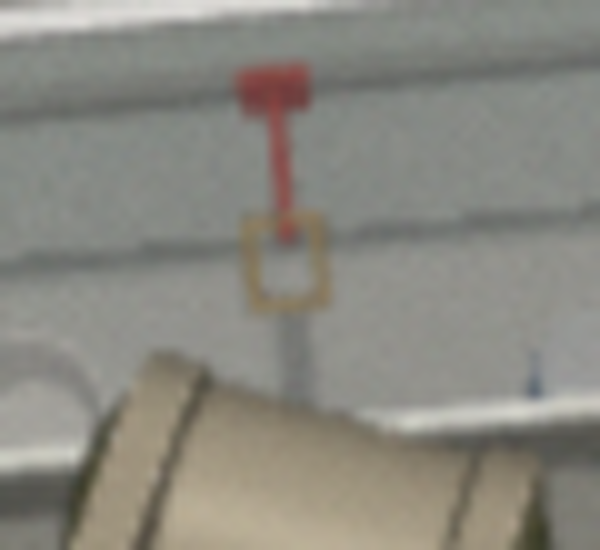

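```bash
python3 -m pendant '[[[0.08,0.006,0],0,0],[[0,0,0],0,0],[[0,0,0],0,0]]'
```

```text
time_s: 11.0
position: [0.5336, -0.0385, 0.1234]
tool_rot: [[-0.997, -0.002, 0.077], [-0.077, 0.0, -0.997], [0.002, -1.0, -0.001]]
ft_force: [-0.7, -0.2, -0.6]
grip_width: 0.0434
```

```bash
python3 -m pendant '[[[0,0,0],0,0.75],[[0,0,0],0,0.75],[[0,0,0],0,0.75],[[0,0,0],0,0.75],[[0,0,0],0,0.75],[[0,0,0],0,0.75],[[0,0,0],0,0.75]]'
python3 - <<'E'
from h import *
save('side','s12');save('wrist','w12')
q=np.load('pics/s12.npz')['p'][:,:,::-1]
cv2.imwrite('pics/c17.png',cv2.resize(q[120:260,220:350],None,fx=4.5,fy=4,interpolation=cv2.INTER_CUBIC))
E
```

```text
time_s: 11.58
position: [0.5342, -0.0386, 0.1238]
tool_rot: [[-0.997, -0.0, 0.077], [-0.077, 0.0, -0.997], [0.0, -1.0, -0.0]]
ft_force: [-0.4, 0.5, 0.0]
grip_width: 0.064
```

View pics/c17.png

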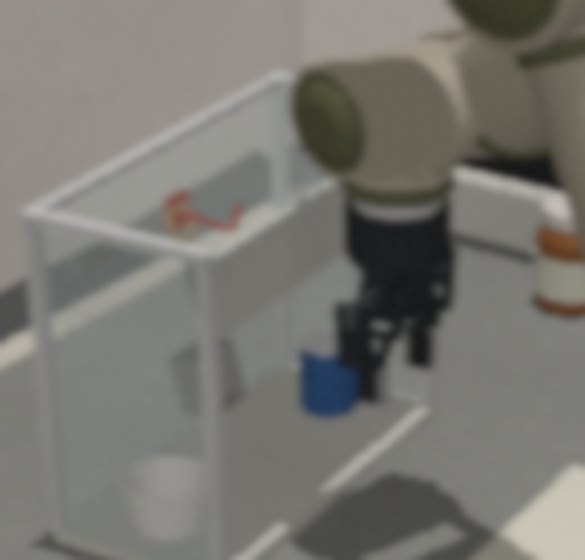

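View pics/w12.png

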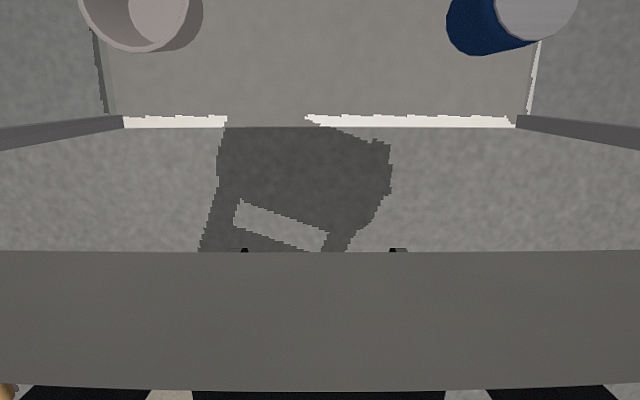

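```bash
python3 -m pendant '[[[-0.3,-0.02,0],0,0.75],[[-0.6,-0.046,0],0,0.75],[[-0.6,-0.046,0],0,0.75],[[-0.6,-0.046,0],0,0.75],[[-0.6,-0.046,0],0,0.75],[[-0.3,-0.02,0],0,0.75],[[0,0,0],0,0.75],[[0,0,0],0,0.75],[[0,0,0],0,0.75],[[0,0,0],0,0.75],[[0,0,0],0,0.75],[[0,0,0],0,0.75]]'
python3 -m pendant '[[[0,0,0],0,0.75],[[0,0,0],0,0.75],[[0,0,0],0,0.75],[[0,0,0],0,0.75],[[0,0,0],0,0.75],[[0,0,0],0,0.75],[[0,0,0],0,0.75],[[0,0,0],0,0.75],[[0,0,0],0,0.75],[[0,0,0],0,0.75],[[0,0,0],0,0.75],[[0,0,0],0,0.75]]'
python3 - <<'E'
from h import *
save('side','s13');save('wrist','w13');save('top','t13')
q=np.load('pics/s13.npz')['p'][:,:,::-1]
cv2.imwrite('pics/c18.png',cv2.resize(q[120:260,220:350],None,fx=5.5,fy=4.2,interpolation=cv2.INTER_CUBIC))
q=np.load('pics/t13.npz')['p'][:,:,::-1]
cv2.imwrite('pics/c19.png',cv2.resize(q[115:200,245:365],None,fx=6,fy=6,interpolation=cv2.INTER_CUBIC))
E
```

```text
time_s: 12.68
position: [0.4445, -0.0453, 0.1237]
tool_rot: [[-0.997, -0.0, 0.077], [-0.077, 0.0, -0.997], [0.0, -1.0, -0.0]]
ft_force: [-0.1, -0.7, 0.3]
grip_width: 0.0641
time_s: 13.68
position: [0.4442, -0.0453, 0.1238]
tool_rot: [[-0.997, -0.0, 0.077], [-0.077, 0.0, -0.997], [0.0, -1.0, -0.0]]
ft_force: [0.2, 0.5, -0.3]
grip_width: 0.0639
```

View pics/c18.png

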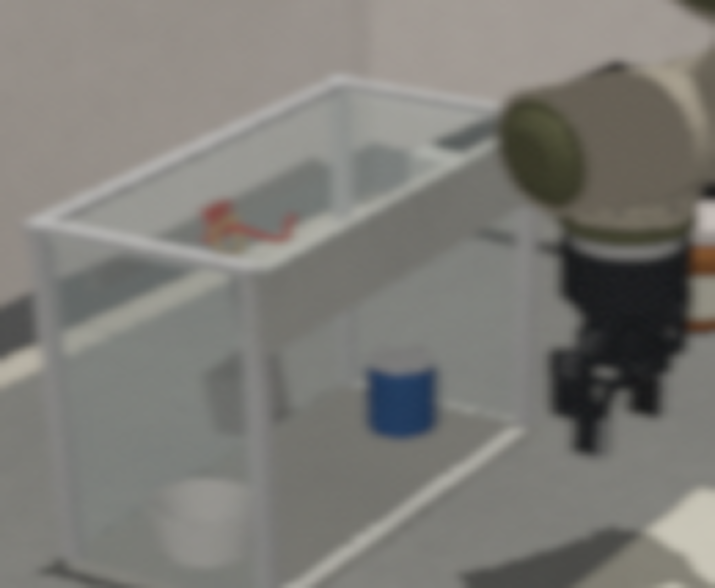

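View pics/c19.png

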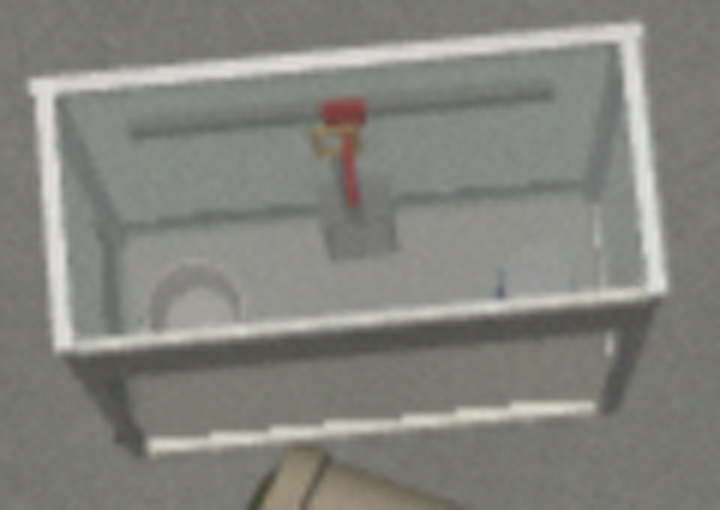

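View pics/t13.png

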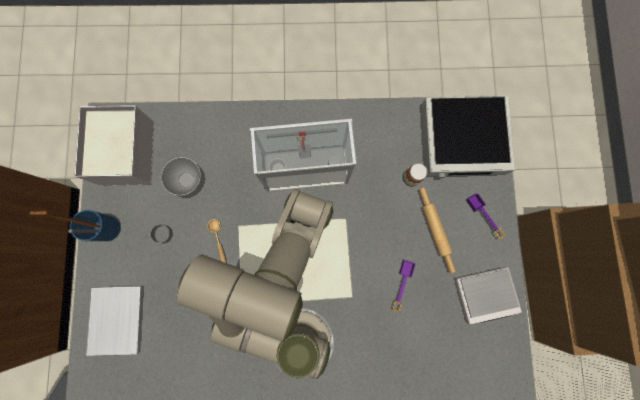

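```bash
python3 -m pendant '[[[0,0,0],0,0.75],[[0,0,0],0,0.75],[[0,0,0],0,0.75],[[0,0,0],0,0.75],[[0,0,0],0,0.75],[[0,0,0],0,0.75],[[0,0,0],0,0.75],[[0,0,0],0,0.75],[[0,0,0],0,0.75],[[0,0,0],0,0.75],[[0,0,0],0,0.75],[[0,0,0],0,0.75]]'>/dev/null
python3 - <<'E'
from side import *
save('side','s14');save('top','t14')
a=np.load('pics/s13.npz')['p'].astype(int);b=np.load('pics/s14.npz')['p'].astype(int)
print('diff side',np.abs(a-b)[120:260,220:320].max(), np.abs(a-b)[120:260,220:320].mean())
q=np.load('pics/s14.npz')['p'][:,:,::-1]
cv2.imwrite('pics/c20.png',cv2.resize(q[160:230,245:300],None,fx=12,fy=8.5,interpolation=cv2.INTER_CUBIC))
q=np.load('pics/t14.npz')['p'][:,:,::-1]
cv2.imwrite('pics/c21.png',cv2.resize(q[125:165,285:325],None,fx=15,fy=14,interpolation=cv2.INTER_CUBIC))
E
```

```text
diff side 3 0.37207142857142855
```

View pics/c20.png

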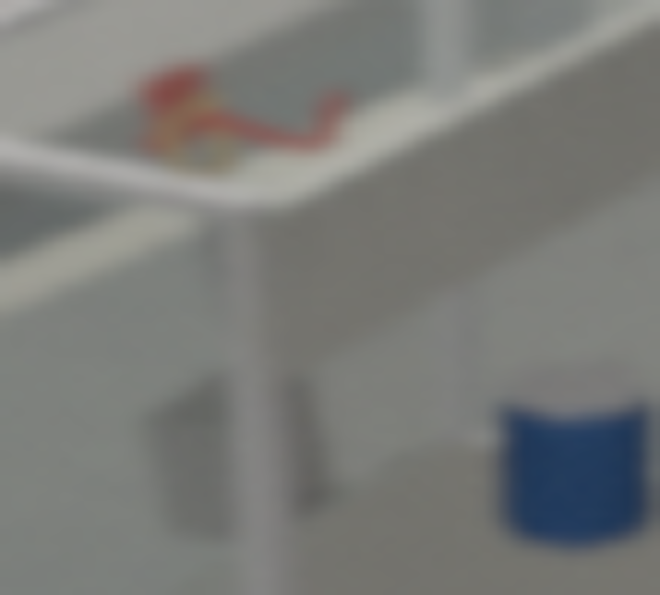

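View pics/c21.png

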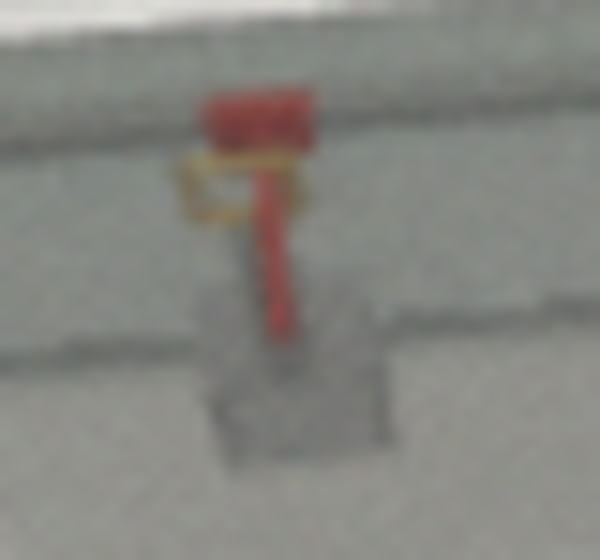

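Run:
```python
from side import *
def c(l): return [(285+(a+.5)/15-.5,125+(b+.5)/14-.5) for a,b in l]
for uv,z in (((242,160),.246),((243,214),.218),((295,370),.087),((235,465),.06),((390,445),.06),((205,300),.115),((370,290),.115)):
    print(z,cab(rayz('top','t14',c([uv]),z)), cab(world('top','t14',c([uv]))))
def d(l): return [(245+(a+.5)/12-.5,160+(b+.5)/8.5-.5) for a,b in l]
print('side loop top',sidexz('s14',d([(190,110)]),.004),'bot',sidexz('s14',d([(205,158)]),.004),'cup back/bottom corners',sidexz('s14',d([(150,410),(180,525)]),.02),sidexz('s14',d([(335,490),(310,380)]),-.02))
```

```text
0.246 [[0.0521 0.0044 0.246 ]] [[0.0342 0.0037 0.2986]]
0.218 [[0.048  0.0057 0.218 ]] [[0.0194 0.0046 0.3046]]
0.087 [[ 0.0465 -0.0017  0.087 ]] [[-0.0171 -0.0031  0.3007]]
0.06 [[0.0292 0.0162 0.06  ]] [[-0.0387  0.0116  0.3027]]
0.06 [[ 0.0311 -0.0238  0.06  ]] [[-0.0382 -0.0216  0.3063]]
0.115 [[0.0593 0.0186 0.115 ]] [[0.0006 0.0145 0.3024]]
0.115 [[ 0.0582 -0.0223  0.115 ]] [[ 0.0002 -0.0208  0.3004]]
side loop top [[0.0532 0.004  0.2441]] bot [[0.0491 0.004  0.2241]] cup back/bottom corners [[0.0623 0.02   0.1136]
 [0.0546 0.02   0.0614]] [[ 0.0269 -0.02    0.0657]
 [ 0.0338 -0.02    0.1162]]
```

Run:
```python
from h import *
a=np.load('pics/side0.npz')['p'].astype(int);b=np.load('pics/s14.npz')['p'].astype(int)
d=np.abs(a-b).max(2); cv2.imwrite('pics/d.png',(np.clip(d*4,0,255)).astype(np.uint8))
print(env.observe()['time_s'])
env.close_job()
```

```text
14.9333
the job is handed in; nothing more can be done
```

View pics/d.png

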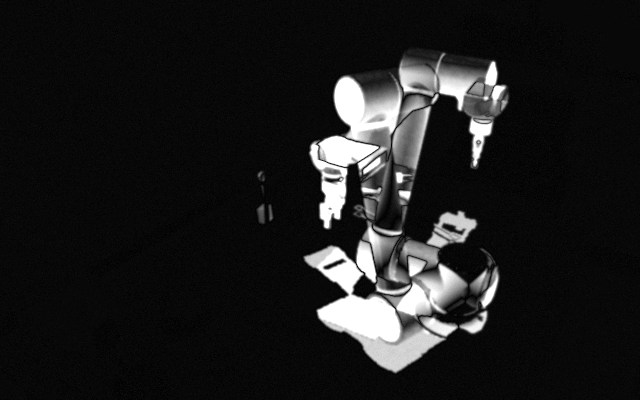

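The scoop is hanging by its loop on the red hook, and I handed the job in at 14.9 s; no verdict is reported.

**What I did:** I gripped the scoop near the back of the cup. The tool can only point down, so I tipped the loop up about 34° by pressing the handle lightly on the cabinet's front top edge. I then slid it in under the band, passed the loop over the hook's end and lowered it on. The highest wrist force I read was about 9 N, against the hook. After releasing, I backed the gripper away.

**Last checks:**

| Check | Measured | Limit |
|---|---|---|
| Loop centre, cabinet x | about 50 mm | -5 to 66 mm |
| Loop centre, cabinet y | about 5 mm | ±50 mm |
| Loop centre, cabinet z | about 232 mm | 205 to 245 mm |
| Handle tilt from vertical | about 8° (0.14 rad) | 0.45 rad |

- **Position and stillness:** the top and side cameras agreed on the position to a few millimetres. Side pictures about 1 s apart showed no movement.
- **Loop slid back:** on release the loop ran along the hook to its clamp, so the scoop hangs at the back of the hook, with no contact with the robot.
- **Bystanders:** comparing the first and last side pictures showed changes only for the arm, its shadows and the scoop. Areas hidden behind the arm could not be compared that way. I viewed that comparison only after handing in; the last top picture had shown nothing out of place.

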